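# Close the swing clamp on a pinion

## Robot

A 6-joint arm with a two-finger parallel gripper is mounted at the origin on a cart in front of the work surface, level with it; the furniture and walls round the work are solid. World frame = base frame: x ahead of the robot, y to its left, z up, the work surface at z = 0. Lengths are in m, angles in degrees, forces in N, time in s.
With the tool pointing down it reaches from about 0.375 to 0.9 m from the base axis. Payload 3.1 kg.
Tool frame: the origin (TCP) lies at the very end of the fingers, on their centre line; the grasp point (between the pads) lies 19 mm behind it; z points along the fingers, y is the direction in which the jaws open and shut (so a half turn about z gives the same grasp; the last joint's range is limited). The gripper opens to 87 mm and grips with 3 to 60 N. Pads are 19 mm wide; open, the fingers measure 117 mm over their backs; the gripper's body (75 mm by 190 mm) begins 51 mm behind the grasp point.
Start: joints at [-86.431, 30.224, 82.088, -0, 67.689, -10.227], TCP at [0.149, -0.607, 0.223] pointing down, gripper open.
Joint ranges: [-176.69, 176.69], [-43.24, 126.21], [12.49, 139.97], [-82, 262], [0, 151.66], [-163.58, 163.58]. Speed limits (degrees/s): [159.86, 159.86, 180, 180, 180, 180].

## Interface

Orientations are given as a 3x3 rotation matrix whose columns are the frame's x, y, z axes.
In Python, from rig import read_state, capture, hand_in gives the robot as it stands. The module is installed in compiled form; this text tells all that it offers.
- The arm moves only by the tool move_arm, never from a script. Its arguments are lists of equal length, an entry for each row: "linear": the shift along the tool's x, y, z in cm, a list of three; "angular": the turn, a rotation vector about the tool's x, y, z in rad, a list of three; "fingers": the gripper command: -1 is fully open, 1 is shut, values between are in proportion. In form: {"linear": [[tx, ty, tz], ...], "angular": [[wx, wy, wz], ...], "fingers": [fingers, ...]}. A call has 1 to 12 rows; each row is the pose to reach, as a shift and turn from the pose measured when the call began, along the tool's axes at that moment; what a row does not reach only later rows make up. A row lasts 1/12 s, in which the tool goes at most 41.7 mm and 7.16 degrees, less where a joint would pass 70% of its speed; a pose out of reach is approached as far as the arm can. A call with a gripper value outside its range is refused whole. The fingers move at their own pace and stop on an object; the grip force is fixed at half the most. Time passes only in rows, so rows that repeat a pose let the fingers close. It gives the time, the measured TCP pose, the force and the opening at its end, in the units of the state.
- read_state(): the state, without advancing time (a new reading comes with each control period).
- capture(name): name is "side" or "top" or "wrist"; returns a dict with "color" (384x512x3 uint8, red, green, blue), "fx", "fy", "cx", "cy" (pixels), "view" (4x4, takes a point from world to camera coordinates); the wrist camera has in their place "hand_eye" (4x4, takes a point from camera to tool coordinates, whose origin is the TCP and whose axes are the flange's). Camera axes: x right, y down, z forward; pixel columns grow to the right and rows downward; lengths in m; the calibration is good to about 2 mm. The wrist camera is an equidistant fisheye: a pixel r from the principal point sees the ray r / f radians off the axis. A picture is of the moment at which its call begins: read the wrist's pose just before it. There is no depth.
- hand_in(): hands the job in, once; it reports no verdict.
The state is a dict: "time_s": time; "joint_positions": joint angles; "qvel": joint speeds; "tau": joint torques, N m; "position": TCP position; "tcp_rot": TCP orientation; "force": force on the tool from outside, world axes, zero at the start; "moment": the same for the moment, N m; "opening": opening from 0.0 (shut) to 1.0 (fully open).
Only numpy, scipy, OpenCV 4.12 (cv2) and the standard library are available. Lean on these libraries where they do the work, as an engineer would, in place of code of your own. Each camera call takes 0.05 s, during which the arm holds its last target. There are 200 camera calls.

## Task

Clamp the pinion that sits in the small fixture between the drill vice and the arbor press: with the outside of a closed finger, push the open clamp strap round until it is fully home over the pinion and against its stud, and only then press the cam lever on the strap all the way down with a fingertip, so that the foot bears on the pinion. Do not pinch or lift anything; the pinion stays in its seat, and the loose pinion, the bearing and the oil bottle beside the fixture stay where they are. Leave the clamp closed and take the hand clear.

Things in the scene. Friction and masses are not known exactly. Their poses are not given: they have to be found in the camera images.
- clamp_base: Fixed holding fixture: base plate 100 (its x) x 150 (its y) x 16 mm; 50 x 50 mm bored seat block in the middle, top 58 mm above the bench; pivot post at its y = -50 mm; stud (10 mm rod, 16 mm nut, top 119 mm above the bench) at its y = +45 mm. Origin: centre of its underside, on the bench; z up, x away from the robot, y to the robot's left, give or take 0.35 rad of yaw.
- seat (a point): The floor of the bored seat in which the pinion stands, 36 mm above the bench, on the fixture's vertical centre line. The pinion's boss top lies 43 mm above it.
- strap (a joint): Swing (rad) of the clamp strap, a steel bar 26 mm wide that turns level about the pivot post, underside 94 mm and top 108 mm above the bench. 0 = home (stop), along the fixture's +y over the pinion, its notch round the stud; grows as the free end swings towards the robot (counter-clockwise from above), to 1.35. Starts 0.7 to 1.2. Stays where left; about 1.5 N at the free end moves it.
- strap_end (a point): Point on the strap's middle line near its free end, 100 mm from the pivot axis, at mid thickness (101 mm above the bench); the bar ends 15 mm farther out. Axes: y along the bar away from the pivot, x across it in the closing direction, z up. Push the flat side facing the robot, 13 mm from this point towards -x.
- strap_pivot (a point): Point on the strap's vertical pivot axis, at the strap's mid thickness (101 mm above the bench). Axes as strap_end.
- cam_lever (a joint): Cam lever (rad), hinged on top of the strap above the foot, 50 mm from the pivot axis and 124 mm above the bench; it points back towards the pivot. 0 = up (0.7 rad above level); grows as it is pressed down to its stop, level, at 0.70. Starts 0 to 0.08. Stays where left; 4 to 12 N near its end moves it. Follow the end's arc, down and outwards: a finger going straight down rubs and may jam.
- lever_tip (a point): Centre of the round end of the lever's black grip (17 mm thick, 45 mm long, ending 8.5 mm beyond this point), 68 mm from the lever's hinge. With the strap home and the lever up it lies about 52 mm from the fixture's centre line towards its -y, 168 mm above the bench; lever down: 68 mm and 124 mm.
- press_foot: Round rubber-faced foot, 18 mm across, under the strap, 50 mm from the pivot axis; origin at the centre of its underside, 84 mm above the bench when up. The cam lever drives it down 6 mm; with the strap home it meets the pinion's boss when the lever stands near 0.6 rad and then bears on it.
- pinion: Loose steel helical pinion, 45 mm gear rim, 42 mm tall, 0.14 kg, standing with its hub in the seat; origin at the centre of its underside, z up.
- waiting_pinion: Bystander: an equal loose pinion standing on the bench left of the fixture; origin at the centre of its underside.
- bearing: Bystander: loose ball bearing 52 x 15 mm, lying flat on the bench left of the fixture; origin at the centre of its underside.
- oil: Bystander: loose oil bottle 48 mm across, 161 mm tall, on the bench left of the fixture; origin at the centre of its underside.

How it is judged:
By the outcome, as a careful person would: the job done as asked, in the order asked, and still so for the second after the job is handed in, with the robot touching nothing.
It also fails if it takes over 45 s, if anything falls off the work surface, if the arm or the gripper's body presses on something with over 40 N, if the wrist force passes 120 N, or if a joint passes its speed limit or range.

## Working session

There is one attempt and no reset: what is moved stays moved. The work goes in short steps, Python scripts to look and compute and a tool call to move; the robot and the scene stay as the last step left them, time stands still between calls to the robot, and variables do not carry over. Pictures are saved under pics/ and viewed, about 8 in all and at most 12, crops included, and the job is handed in when it is done.

Besides the shell and the picture viewer there is one more tool, called after "Emit:" by a JSON object that holds its "api" and its "payload", one argument or row to a line. move_arm: Moves the arm, as the interface text tells. Its arguments: {"type":"object","properties":{"linear":{"type":"array"},"angular":{"type":"array"},"fingers":{"type":"array"}},"required":["linear","angular","fingers"]}

```bash
mkdir -p pics; cat > h.py <<'E'
import numpy as np, cv2
from rig import read_state, capture, hand_in
def snap(n,f):
    s=read_state(); c=capture(n); cv2.imwrite('pics/'+f,c['color'][:,:,::-1]); c['s']=s
    np.save('pics/'+f+'.npy',c,allow_pickle=True); return c
def load(f): return np.load('pics/'+f+'.npy',allow_pickle=True).item()
def ray(c,u,v):
    V=np.array(c['view']); d=np.array([(u-c['cx'])/c['fx'],(v-c['cy'])/c['fy'],1]); R=V[:3,:3]
    return -R.T@V[:3,3], R.T@d
def onz(c,u,v,z):
    o,d=ray(c,u,v); return o+d*(z-o[2])/d[2]
def proj(c,p):
    V=np.array(c['view']); q=V[:3,:3]@np.array(p)+V[:3,3]; return q[0]/q[2]*c['fx']+c['cx'],q[1]/q[2]*c['fy']+c['cy']
E
python3 - <<'E'
from h import *
a=snap('top','t0.png');b=snap('side','s0.png')
for c in(a,b): print(ray(c,c['cx'],c['cy']),c['fx'],c['cx'],c['cy'])
s=read_state();print(s)
E
```

```text
(array([0.5260184 , 0.01835028, 1.15066602]), array([ 9.60968175e-02, -1.37854634e-04, -9.95371982e-01])) 428.3765492930597 255.9255986556691 195.34463427306656
(array([0.266371  , 0.79217739, 0.6473664 ]), array([ 0.37065795, -0.75480468, -0.54118627])) 456.42777664674935 259.15431445576974 190.61164400854702
{'time_s': 0.1, 'joint_positions': array([-8.64296470e+01,  3.02740698e+01,  8.21504015e+01, -9.30266601e-04,
        6.76892861e+01, -1.02266634e+01]), 'qvel': array([ 0.0281631 , -0.10685388, -0.08732077, -0.06774882,  0.05512055,
       -0.05012255]), 'tau': array([ 1.25724919e-04, -4.40984881e+01, -1.77150822e+01,  6.34252816e-02,
        5.34327643e-02, -4.76688001e-05]), 'position': array([ 0.14904004, -0.60627709,  0.22165734]), 'tcp_rot': array([[ 9.71145250e-01,  2.38488752e-01, -1.38633028e-04],
       [ 2.38488553e-01, -9.71143289e-01,  1.98065027e-03],
       [ 3.37730277e-04, -1.95656149e-03, -9.99998029e-01]]), 'force': array([-0.72639483,  0.05088583,  0.01494919]), 'moment': array([ 0.00888508,  0.01359107, -0.01424282]), 'opening': 0.9982960112355443}
```

View pics/t0.png

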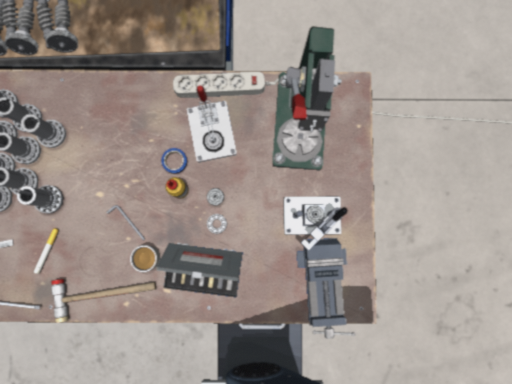

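View pics/s0.png

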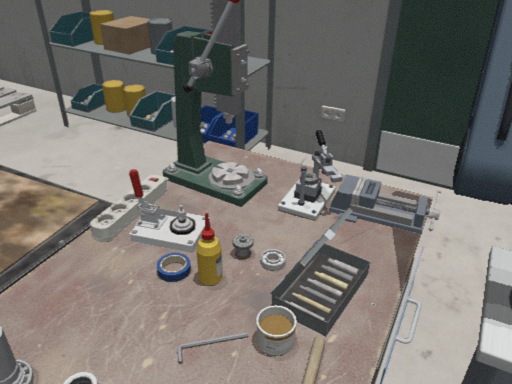

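The fixture is at about (312,216) in the top view, with the strap swung towards the robot and the black grip near (340,213). In the side view the fixture is at about (308,195). I'll zoom in on both.

```bash
python3 - <<'E'
from h import *
a=load('t0.png');b=load('s0.png')
A=cv2.resize(a['color'][180:260,270:370,::-1],None,fx=6,fy=6,interpolation=cv2.INTER_CUBIC)
B=cv2.resize(b['color'][120:225,270:355,::-1],None,fx=4.57,fy=4.57,interpolation=cv2.INTER_CUBIC)
A=cv2.resize(A,(500,400));B=cv2.resize(B,(298,368))
A=cv2.copyMakeBorder(A,0,0,0,0,0);C=np.zeros((400,800,3),np.uint8);C[:,:500]=A;C[:368,500:798]=B
cv2.imwrite('pics/z0.png',C)
# plate: white mask
h=cv2.cvtColor(a['color'],cv2.COLOR_RGB2HSV)
m=((h[...,1]<40)&(h[...,2]>190)).astype(np.uint8); m[:185]=0;m[245:]=0;m[:,:275]=0;m[:,350:]=0
p=cv2.findNonZero(m); r=cv2.minAreaRect(p);print(r)
for q in cv2.boxPoints(r): print(q,onz(a,*q,0.016))
E
```

```text
((312.46588134765625, 219.90731811523438), (48.195220947265625, 56.40996170043945), 88.21009063720703)
[283.52197 196.70245] [ 0.63237604 -0.05524407  0.016     ]
[339.90442 194.94049] [ 0.63798933 -0.20532205  0.016     ]
[341.4098  243.11218] [ 0.51055856 -0.20764358  0.016     ]
[285.02734 244.87415] [ 0.50506745 -0.05917547  0.016     ]
```

View pics/z0.png

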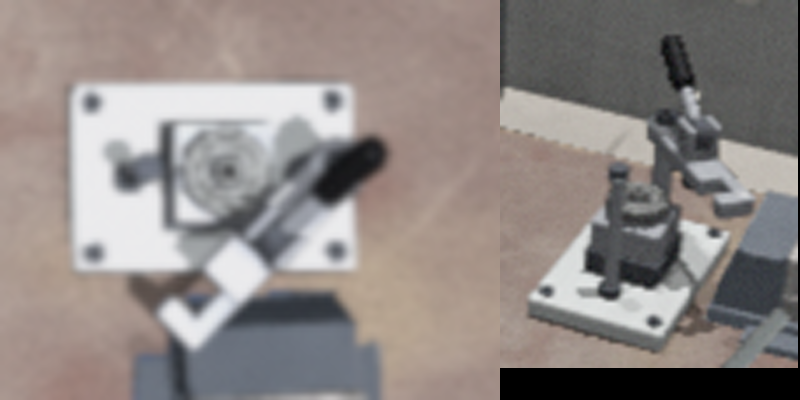

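```bash
python3 - <<'E'
from h import *
a=load('t0.png');b=load('s0.png')
P=[(71,84),(354,82),(357,268),(72,270)]
Q=np.array([onz(a,270+u/5,180+v/5,.016) for u,v in P]);c=Q.mean(0)
ey=(Q[0]+Q[3]-Q[1]-Q[2])/2; ex=(Q[0]+Q[1]-Q[2]-Q[3])/2
print('c',c,np.linalg.norm(ex),np.linalg.norm(ey),np.arctan2(-ey[0],ey[1]),np.arctan2(ex[1],ex[0]))
# strap top corners at .108: outer right corner of free end and side facing robot
for n,(u,v,z) in dict(end_bot=(195,348,.108),end_left=(160,312,.108),elbow=(270,275,.108),grip=(372,150,.165),stud=(125,178,.119)).items(): print(n,onz(a,270+u/5,180+v/5,z))
for z in (.04,.06,.08,.1):
  for u,v in((307,239),(338,239)): print(z,onz(a,u,v,z)[:2],proj(b,onz(a,u,v,z)))
A=cv2.resize(a['color'][190:335,270:370,::-1],None,fx=4,fy=4,interpolation=cv2.INTER_CUBIC)
B=cv2.resize(b['color'][120:250,290:390,::-1],None,fx=4,fy=4,interpolation=cv2.INTER_CUBIC)
C=np.zeros((580,800,3),np.uint8);C[:580,:400]=A;C[:520,400:]=B;cv2.imwrite('pics/z1.png',C)
E
```

```text
c [ 0.58382455 -0.13254686  0.016     ] 0.09857932989779197 0.150521835854216 0.013028725815615566 0.003965002816132062
end_bot [ 0.49576577 -0.1108024   0.108     ]
end_left [ 0.51295862 -0.09396535  0.108     ]
elbow [ 0.53110758 -0.14737303  0.108     ]
grip [ 0.58847769 -0.18586153  0.165     ]
stud [ 0.57717113 -0.07620014  0.119     ]
0.04 [ 0.52090297 -0.11422743] (np.float64(329.58357595007874), np.float64(195.93594328183755))
0.04 [ 0.52137858 -0.1942054 ] (np.float64(339.8275590502554), np.float64(180.68801305256673))
0.06 [ 0.52099508 -0.11184007] (np.float64(330.04319101436704), np.float64(189.4511246114447))
0.06 [ 0.52146213 -0.19037786] (np.float64(340.1982894225541), np.float64(174.63433104054226))
0.08 [ 0.52108719 -0.10945272] (np.float64(330.5135032651691), np.float64(182.81537678268498))
0.08 [ 0.52154568 -0.18655033] (np.float64(340.57791551502066), np.float64(168.43539019571907))
0.1 [ 0.52117931 -0.10706536] (np.float64(330.99489055273364), np.float64(176.0233686161944))
0.1 [ 0.52162923 -0.18272279] (np.float64(340.9667613965142), np.float64(162.08589877517173))
```

View pics/z1.png

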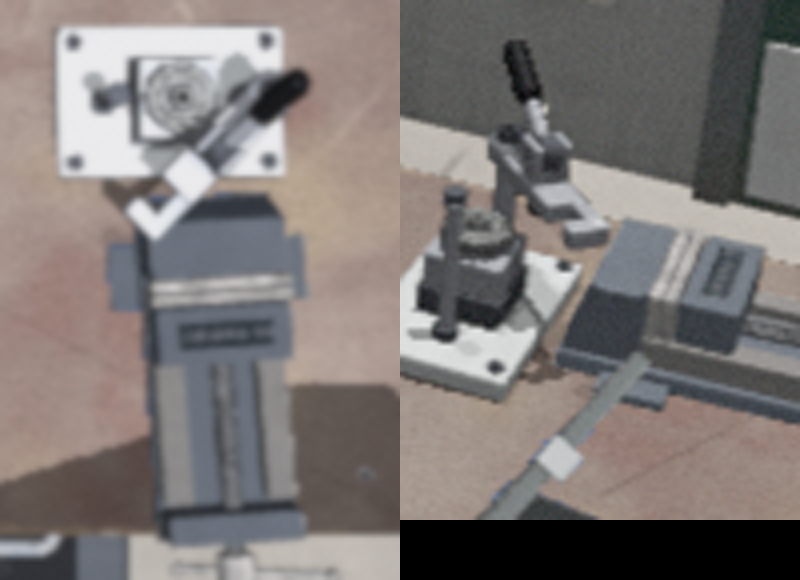

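```bash
python3 - <<'E'
from h import *
a=load('t0.png');b=load('s0.png')
for u,v in((308.7,244.5),(341,243.5)):
  for z in (.05,.065,.08,.09): print(z,onz(a,u,v,z)[:2],proj(b,onz(a,u,v,z)))
E
```

```text
0.05 [ 0.50700328 -0.11729767] (np.float64(335.9062935972944), np.float64(193.3492770746187))
0.065 [ 0.50726242 -0.11544904] (np.float64(336.22349306215307), np.float64(188.43182748011122))
0.08 [ 0.50752156 -0.11360042] (np.float64(336.5462235700248), np.float64(183.42863175979093))
0.09 [ 0.50769432 -0.112368  ] (np.float64(336.7645219023374), np.float64(180.04441720510877))
0.05 [ 0.51003101 -0.19981199] (np.float64(345.2326343511108), np.float64(177.42730483009444))
0.065 [ 0.51024889 -0.19683885] (np.float64(345.48760854557725), np.float64(172.85363288127732))
0.08 [ 0.51046677 -0.19386571] (np.float64(345.7471745102703), np.float64(168.1975947513459))
0.09 [ 0.51061202 -0.19188361] (np.float64(345.92283109352553), np.float64(165.04670495584924))
```

Emit:
{"api": "move_arm", "payload": {
  "linear": [
    [0,0,-4],
    [3,-2.5,-8],
    [6,-5,-8],
    [9,-7.7,-8],
    [12,-10.2,-8],
    [15,-12.8,-8],
    [18,-15.3,-8],
    [21,-17.9,-8],
    [24,-20.4,-8],
    [27,-23,-8],
    [30,-25.5,-8],
    [33,-28.1,-8]
  ],
  "angular": [
    [0,0,-0.1],
    [0,0,-0.2],
    [0,0,-0.3],
    [0,0,-0.4],
    [0,0,-0.5],
    [0,0,-0.6],
    [0,0,-0.7],
    [0,0,-0.8],
    [0,0,-0.9],
    [0,0,-1.0],
    [0,0,-1.1],
    [0,0,-1.2]
  ],
  "fingers": [1,1,1,1,1,1,1,1,1,1,1,1]
}}

```text
time_s: 1.1
position: [0.4031, -0.253, 0.3021]
tcp_rot: [[0.125, 0.992, -0.0], [0.992, -0.125, 0.002], [0.002, -0.001, -1.0]]
force: [0.6, 0.6, -0.0]
opening: 0.17
```

```bash
cat >> h.py <<'E'
def to(p,yaw=None):
    "shift in tool cm and turn about tool z (rad) to world p with tool y at yaw deg"
    s=read_state();R=np.array(s['tcp_rot']);d=R.T@(np.array(p)-s['position'])*100
    c=np.degrees(np.arctan2(R[1,1],R[0,1])); w=0
    if yaw is not None:
        y=np.radians(yaw);D=np.array([[np.sin(y),np.cos(y),0],[-np.cos(y),np.sin(y),0],[0,0,-1]])
        w=cv2.Rodrigues(R.T@D)[0].ravel().round(3)
    print('pos',np.round(s['position'],4),'yaw',round(c,2),'t',s['time_s'],'F',np.round(s['force'],1),'op',round(s['opening'],2),'->',d.round(2),w)
E
python3 -c "
from h import *
to([.485,-.14,.29],45)"
```

```text
pos [ 0.4031 -0.253   0.3021] yaw -7.19 t 1.1 F [ 0.6  0.6 -0. ] op 0.17 -> [12.24  6.71  1.24] [ 1.411 -0.691  0.002]
```

Emit:
{"api": "move_arm", "payload": {
  "linear": [
    [2,1.2,0.5],
    [5,2.7,1],
    [8,4.2,1.2],
    [11,6,1.2],
    [12.2,6.7,1.2],
    [12.2,6.7,1.2],
    [12.2,6.7,1.2],
    [12.2,6.7,1.2],
    [12.2,6.7,1.2],
    [12.2,6.7,1.2],
    [12.2,6.7,1.2]
  ],
  "angular": [
    [0,0,-0.12],
    [0,0,-0.22],
    [0,0,-0.32],
    [0,0,-0.42],
    [0,0,-0.52],
    [0,0,-0.62],
    [0,0,-0.72],
    [0,0,-0.82],
    [0,0,-0.91],
    [0,0,-0.91],
    [0,0,-0.91]
  ],
  "fingers": [1,1,1,1,1,1,1,1,1,1,1]
}}

```text
time_s: 2.02
position: [0.4846, -0.1402, 0.2901]
tcp_rot: [[-0.705, 0.709, -0.001], [0.709, 0.705, 0.003], [0.003, 0.001, -1.0]]
force: [-0.8, 0.3, -1.1]
opening: 0.007
```

```bash
sed -i 's/\[\[np.sin(y),np.cos(y),0\],\[-np.cos(y)/[[-np.sin(y),np.cos(y),0],[np.cos(y)/' h.py
python3 -c "
from h import *
to([.485,-.14,.088],45)
c=snap('wrist','w0.png');print(c['hand_eye'],c['fx'],c['cx'],c['cy'])"
```

```text
pos [ 0.4846 -0.1402  0.2901] yaw 44.82 t 2.0167 F [-0.8  0.3 -1.1] op 0.01 -> [-7.000e-02  2.000e-02  2.021e+01] [ 0.001 -0.003 -0.003]
[[ 1.60773740e-04 -9.56405448e-01 -2.92042108e-01  7.98488612e-02]
 [ 9.99999886e-01  2.23517391e-05  4.77316088e-04  1.29461399e-04]
 [-4.49980058e-04 -2.92042151e-01  9.56405343e-01 -1.62009216e-01]
 [ 0.00000000e+00  0.00000000e+00  0.00000000e+00  1.00000000e+00]] 297.3186396354542 253.24144187775315 194.57803123287266
```

View pics/w0.png

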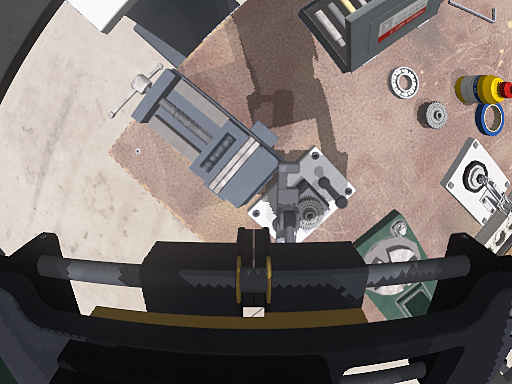

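The wrist view shows the strap as a vertical bar at u≈277–300, v≈150–240. The closed fingers stand at u≈255, left of the bar, which is the robot side as planned. I'll check the strap edge at height 0.108.

```bash
cat >> h.py <<'E'
def wz(c,u,v,z):
    du,dv=u-c['cx'],v-c['cy'];r=np.hypot(du,dv);t=r/c['fx'];d=np.array([np.sin(t)*du/r,np.sin(t)*dv/r,np.cos(t)])
    H=np.array(c['hand_eye']);R=np.array(c['s']['tcp_rot']);o=R@H[:3,3]+c['s']['position'];d=R@H[:3,:3]@d
    return o+d*(z-o[2])/d[2]
E
python3 - <<'E'
from h import *
c=load('w0.png');A=cv2.resize(c['color'][130:250,220:370,::-1],None,fx=5,fy=5,interpolation=cv2.INTER_CUBIC)
cv2.imwrite('pics/z2.png',A)
R=np.array(c['s']['tcp_rot'])
for u,v in((277,180),(280,160),(300,160)):
    p=wz(c,u,v,.108);print(p,(R.T@(p-c['s']['position']))*100)
E
```

```text
[ 0.50968144 -0.1244158   0.108     ] [-0.69900655  2.87053163 18.20649943]
[ 0.49473325 -0.10500064  0.108     ] [ 1.73180399  3.17888796 18.21310299]
[ 0.51148515 -0.08802937  0.108     ] [ 1.75467406  5.5634157  18.2157559 ]
```

View pics/z2.png

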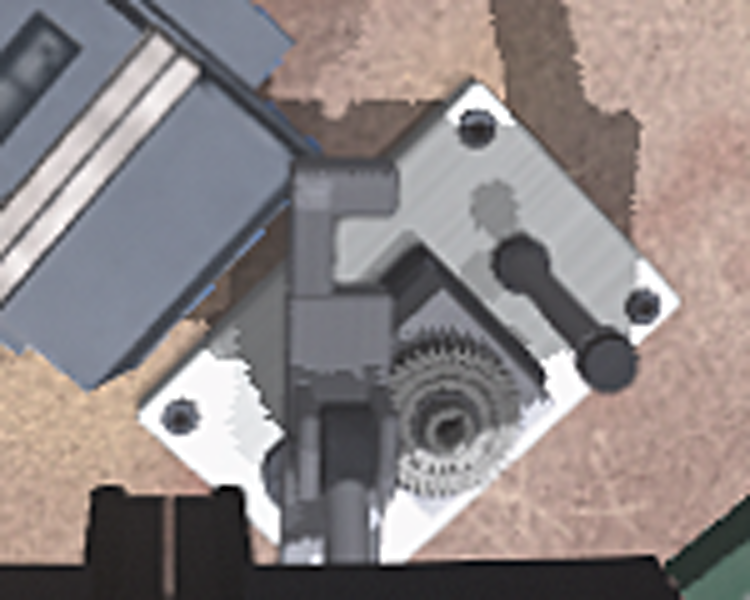

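The strap's outer edge is at crop x≈293, which puts it 3.0 cm from the TCP in tool y. Its free end is at about +1.5 cm in tool x. That leaves about 15 mm of clearance, so I'll descend.

Emit:
{"api": "move_arm", "payload": {
  "linear": [
    [0,0,3],
    [0,0,6],
    [0,0,9],
    [0,0,12],
    [0,0,15],
    [0,0,17],
    [0,0,19],
    [0,0,20.2],
    [0,0,20.2],
    [0,0,20.2]
  ],
  "angular": [
    [0,0,0],
    [0,0,0],
    [0,0,0],
    [0,0,0],
    [0,0,0],
    [0,0,0],
    [0,0,0],
    [0,0,0],
    [0,0,0],
    [0,0,0]
  ],
  "fingers": [1,1,1,1,1,1,1,1,1,1]
}}

```text
time_s: 2.9
position: [0.4842, -0.1397, 0.0876]
tcp_rot: [[-0.704, 0.71, -0.002], [0.71, 0.704, 0.003], [0.004, 0.001, -1.0]]
force: [0.4, -0.7, -0.5]
opening: 0.009
```

```bash
cat >> h.py <<'E'
PV=np.array([.584,-.1825])
def arc(phi,g,z=.088,r=.1):
    return [*(PV+r*np.array([-np.sin(phi),np.cos(phi)])-g*np.array([np.cos(phi),np.sin(phi)])),z]
E
python3 - <<'E'
from h import *
for phi in (.78,.7,.6,.5,.4,.3): to(arc(phi,.028),np.degrees(phi))
E
```

```text
pos [ 0.4842 -0.1397  0.0876] yaw 44.75 t 2.9 F [ 0.4 -0.7 -0.5] op 0.01 -> [-0.07  1.29 -0.04] [ 0.001 -0.004  0.001]
pos [ 0.4842 -0.1397  0.0876] yaw 44.75 t 2.9 F [ 0.4 -0.7 -0.5] op 0.01 -> [ 0.12  2.09 -0.03] [ 0.001 -0.004  0.081]
pos [ 0.4842 -0.1397  0.0876] yaw 44.75 t 2.9 F [ 0.4 -0.7 -0.5] op 0.01 -> [ 0.27  3.12 -0.03] [ 0.    -0.004  0.181]
pos [ 0.4842 -0.1397  0.0876] yaw 44.75 t 2.9 F [ 0.4 -0.7 -0.5] op 0.01 -> [ 0.31  4.16 -0.03] [ 0.    -0.004  0.281]
pos [ 0.4842 -0.1397  0.0876] yaw 44.75 t 2.9 F [ 0.4 -0.7 -0.5] op 0.01 -> [ 0.25  5.19 -0.03] [-0.    -0.004  0.381]
pos [ 0.4842 -0.1397  0.0876] yaw 44.75 t 2.9 F [ 0.4 -0.7 -0.5] op 0.01 -> [ 0.09  6.22 -0.03] [-0.    -0.004  0.481]
```

Emit:
{"api": "move_arm", "payload": {
  "linear": [
    [0,0.6,0],
    [0,1.2,0],
    [0.05,1.7,0],
    [0.1,2.1,0],
    [0.2,2.6,0],
    [0.25,3.1,0],
    [0.3,3.6,0],
    [0.3,4.2,0],
    [0.3,4.7,0],
    [0.25,5.2,0],
    [0.2,5.7,0],
    [0.1,6.2,0]
  ],
  "angular": [
    [0,0,0],
    [0,0,0],
    [0,0,0.04],
    [0,0,0.08],
    [0,0,0.13],
    [0,0,0.18],
    [0,0,0.23],
    [0,0,0.28],
    [0,0,0.33],
    [0,0,0.38],
    [0,0,0.43],
    [0,0,0.48]
  ],
  "fingers": [1,1,1,1,1,1,1,1,1,1,1,1]
}}

```text
time_s: 3.9
position: [0.5284, -0.0951, 0.089]
tcp_rot: [[-0.295, 0.956, -0.001], [0.956, 0.295, 0.002], [0.002, 0.0, -1.0]]
force: [-1.7, -1.2, 0.2]
opening: 0.005
```

```bash
python3 - <<'E'
from h import *
for phi in (.3,.2,.1,.05,.01): to(arc(phi,.028),np.degrees(phi))
E
```

```text
pos [ 0.5284 -0.0951  0.089 ] yaw 17.14 t 3.9 F [-1.7 -1.2  0.2] op 0.0 -> [ 0.   -0.07  0.1 ] [ 0.    -0.002 -0.001]
pos [ 0.5284 -0.0951  0.089 ] yaw 17.14 t 3.9 F [-1.7 -1.2  0.2] op 0.0 -> [0.23 0.94 0.1 ] [-0.    -0.002  0.099]
pos [ 0.5284 -0.0951  0.089 ] yaw 17.14 t 3.9 F [-1.7 -1.2  0.2] op 0.0 -> [0.36 1.97 0.1 ] [-0.    -0.002  0.199]
pos [ 0.5284 -0.0951  0.089 ] yaw 17.14 t 3.9 F [-1.7 -1.2  0.2] op 0.0 -> [0.39 2.49 0.1 ] [-0.    -0.002  0.249]
pos [ 0.5284 -0.0951  0.089 ] yaw 17.14 t 3.9 F [-1.7 -1.2  0.2] op 0.0 -> [0.39 2.9  0.1 ] [-0.    -0.002  0.289]
```

Emit:
{"api": "move_arm", "payload": {
  "linear": [
    [0.1,0.5,0.1],
    [0.2,1.0,0.1],
    [0.3,1.5,0.1],
    [0.35,2.0,0.1],
    [0.4,2.3,0.1],
    [0.4,2.5,0.1],
    [0.4,2.7,0.1],
    [0.4,2.8,0.1],
    [0.4,2.8,0.1]
  ],
  "angular": [
    [0,0,0.05],
    [0,0,0.1],
    [0,0,0.15],
    [0,0,0.2],
    [0,0,0.23],
    [0,0,0.25],
    [0,0,0.27],
    [0,0,0.29],
    [0,0,0.29]
  ],
  "fingers": [1,1,1,1,1,1,1,1,1]
}}

```text
time_s: 4.65
position: [0.5544, -0.0827, 0.0884]
tcp_rot: [[-0.008, 1.0, 0.0], [1.0, 0.008, 0.002], [0.002, 0.0, -1.0]]
force: [-1.5, -0.1, 0.3]
opening: 0.006
```

Emit:
{"api": "move_arm", "payload": {
  "linear": [
    [0,0.1,0],
    [0,0.2,0],
    [0,0.2,0]
  ],
  "angular": [
    [0,0,0],
    [0,0,0],
    [0,0,0]
  ],
  "fingers": [1,1,1]
}}

```text
time_s: 4.9
position: [0.5563, -0.0826, 0.0883]
tcp_rot: [[-0.008, 1.0, -0.0], [1.0, 0.008, 0.002], [0.002, -0.0, -1.0]]
force: [-1.6, 0.5, 1.1]
opening: 0.009
```

Still only the friction force, so it hasn't reached the stop yet. I'll push on in small steps.

Emit:
{"api": "move_arm", "payload": {
  "linear": [
    [0,0.1,0],
    [0,0.2,0],
    [0,0.2,0]
  ],
  "angular": [
    [0,0,0],
    [0,0,0],
    [0,0,0]
  ],
  "fingers": [1,1,1]
}}

```text
time_s: 5.15
position: [0.5584, -0.0825, 0.0882]
tcp_rot: [[-0.008, 1.0, -0.0], [1.0, 0.008, 0.002], [0.002, -0.0, -1.0]]
force: [-0.9, 0.6, 0.2]
opening: 0.007
```

Emit:
{"api": "move_arm", "payload": {
  "linear": [
    [0,0.1,0],
    [0,0.2,0],
    [0,0.2,0]
  ],
  "angular": [
    [0,0,0],
    [0,0,0],
    [0,0,0]
  ],
  "fingers": [1,1,1]
}}

```text
time_s: 5.4
position: [0.5607, -0.0825, 0.0882]
tcp_rot: [[-0.008, 1.0, 0.0], [1.0, 0.008, 0.002], [0.002, 0.0, -1.0]]
force: [-0.6, 1.4, -0.4]
opening: 0.004
```

```bash
python3 - <<'E'
from h import *
a=snap('top','t1.png');b=snap('wrist','w1.png')
A=cv2.resize(a['color'][185:245,270:350,::-1],None,fx=5,fy=5,interpolation=cv2.INTER_CUBIC)
B=cv2.resize(b['color'][130:250,190:320,::-1],None,fx=3,fy=3,interpolation=cv2.INTER_CUBIC)
C=np.zeros((360,800,3),np.uint8);C[:300,:400]=A;C[:,400:790]=B;cv2.imwrite('pics/z3.png',C)
E
```

```text
(no output)
```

View pics/z3.png

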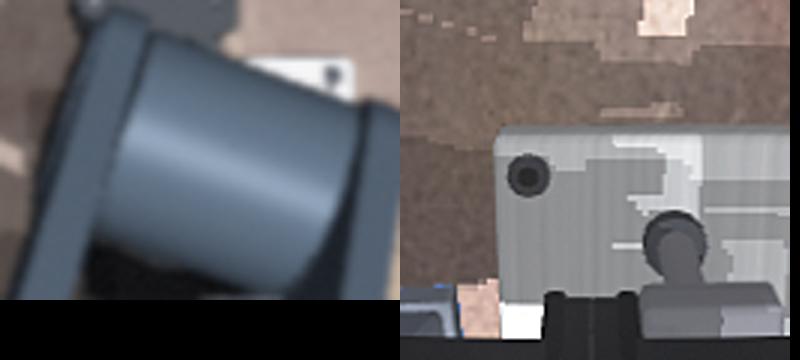

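The wrist view shows the finger against the bar, with the stud (about (690,285)) left of the bar's middle (710), so a few millimetres are left. I'll continue pushing.

Emit:
{"api": "move_arm", "payload": {
  "linear": [
    [0,0.1,0],
    [0,0.2,0],
    [0,0.2,0]
  ],
  "angular": [
    [0,0,0],
    [0,0,0],
    [0,0,0]
  ],
  "fingers": [1,1,1]
}}

```text
time_s: 5.75
position: [0.5616, -0.0825, 0.0881]
tcp_rot: [[-0.009, 1.0, -0.002], [1.0, 0.009, 0.003], [0.003, -0.002, -1.0]]
force: [-5.1, -0.2, 2.5]
opening: 0.005
```

Emit:
{"api": "move_arm", "payload": {
  "linear": [
    [0,0.1,0],
    [0,0.2,0],
    [0,0.2,0]
  ],
  "angular": [
    [0,0,0],
    [0,0,0],
    [0,0,0]
  ],
  "fingers": [1,1,1]
}}

```text
time_s: 6.0
position: [0.5616, -0.0824, 0.0881]
tcp_rot: [[-0.009, 1.0, -0.007], [1.0, 0.009, 0.003], [0.003, -0.007, -1.0]]
force: [-6.4, -1.8, 4.5]
opening: 0.004
```

Emit:
{"api": "move_arm", "payload": {
  "linear": [
    [0,0.1,0],
    [0,0.2,0],
    [0,0.2,0]
  ],
  "angular": [
    [0,0,0],
    [0,0,0],
    [0,0,0]
  ],
  "fingers": [1,1,1]
}}

```text
time_s: 6.25
position: [0.5615, -0.0824, 0.088]
tcp_rot: [[-0.01, 1.0, -0.012], [1.0, 0.01, 0.003], [0.003, -0.011, -1.0]]
force: [-8.3, -1.5, 5.1]
opening: 0.006
```

The finger has stalled at x=0.5616 with rising force, so the strap is on its stop. I'll back off, rise and go above the lever.

Emit:
{"api": "move_arm", "payload": {
  "linear": [
    [0,-1,0],
    [0,-2.5,0],
    [0,-3,-3],
    [0,-3,-6],
    [0,-3,-9],
    [0,-3,-12],
    [0,-3,-15],
    [0,-3,-18],
    [0,-3,-20],
    [0,-3,-20]
  ],
  "angular": [
    [0,0,0],
    [0,0,0],
    [0,0,0],
    [0,0,0],
    [0,0,0],
    [0,0,0],
    [0,0,0],
    [0,0,0],
    [0,0,0],
    [0,0,0]
  ],
  "fingers": [1,1,1,1,1,1,1,1,1,1]
}}

```text
time_s: 7.08
position: [0.5385, -0.0846, 0.2941]
tcp_rot: [[-0.01, 1.0, 0.003], [1.0, 0.01, -0.002], [-0.002, 0.003, -1.0]]
force: [0.6, -0.5, 1.1]
opening: 0.01
```

```bash
python3 - <<'E'
from h import *
to([.584,-.1845,.25],0)
b=snap('wrist','w2.png')
B=cv2.resize(b['color'][120:250,200:360,::-1],None,fx=4,fy=4,interpolation=cv2.INTER_CUBIC)
cv2.imwrite('pics/z4.png',B)
E
```

```text
pos [ 0.5385 -0.0846  0.2941] yaw 0.58 t 7.0833 F [ 0.6 -0.5  1.1] op 0.01 -> [-10.02   4.44   4.44] [0.003 0.002 0.01 ]
```

View pics/z4.png

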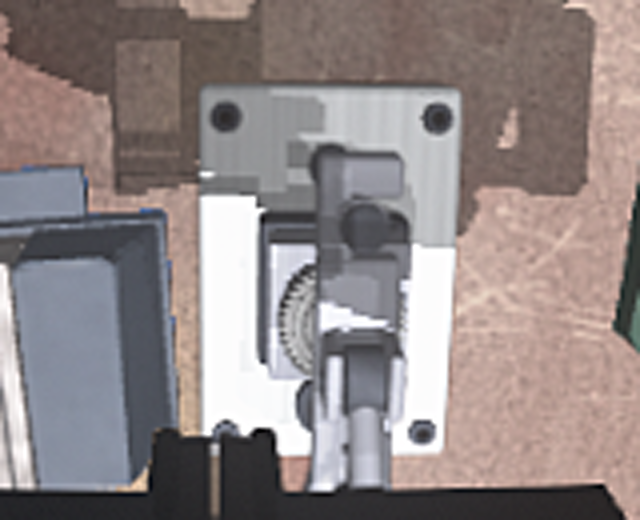

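The strap is home: the nut at crop (362,228) sits in the notch, and the bar is parallel to the plate. I'll measure its middle line to line up with the lever.

```bash
python3 - <<'E'
from h import *
c=load('w2.png')
f=lambda u,v,z: print(wz(c,200+u/4,120+v/4,z).round(4))
f(318,200,.108);f(405,200,.108);f(362,228,.119);f(368,450,.14);f(368,480,.145)
P=[(200,87),(462,87),(200,425)]
for p in P: f(*p,.016)
E
```

```text
[ 0.5711 -0.0799  0.108 ]
[ 0.5976 -0.0794  0.108 ]
[ 0.5833 -0.0857  0.119 ]
[ 0.5856 -0.1472  0.14  ]
[ 0.5854 -0.1546  0.145 ]
[ 0.5348 -0.0574  0.016 ]
[ 0.6333 -0.0552  0.016 ]
[ 0.5358 -0.1925  0.016 ]
```

Emit:
{"api": "move_arm", "payload": {
  "linear": [
    [-2.5,1.2,2],
    [-5,2.4,4],
    [-7.5,3.6,6],
    [-9.8,4.6,8],
    [-9.8,4.6,9.4],
    [-9.8,4.6,9.4],
    [-9.8,4.6,9.4]
  ],
  "angular": [
    [0,0,0],
    [0,0,0],
    [0,0,0],
    [0,0,0],
    [0,0,0],
    [0,0,0],
    [0,0,0]
  ],
  "fingers": [1,1,1,1,1,1,1]
}}

```text
time_s: 7.72
position: [0.5827, -0.1812, 0.1952]
tcp_rot: [[-0.009, 1.0, -0.005], [1.0, 0.009, 0.003], [0.003, -0.005, -1.0]]
force: [-0.6, 0.3, -0.4]
opening: 0.004
```

```bash
python3 - <<'E'
from h import *
b=snap('side','s1.png')
for q in np.linspace(0,.7,6):
    a=.7-q; to([.585,-.131-.068*np.cos(a),.124+.068*np.sin(a)+.0085])
B=cv2.resize(b['color'][50:220,260:380,::-1],None,fx=3.4,fy=3.4,interpolation=cv2.INTER_CUBIC)
cv2.imwrite('pics/z5.png',B)
E
```

```text
pos [ 0.5834 -0.1811  0.1966] yaw 0.58 t 7.7667 F [ 0.3 -0.1 -0.4] op 0.01 -> [-0.19  0.16  2.03] 0
pos [ 0.5834 -0.1811  0.1966] yaw 0.58 t 7.7667 F [ 0.3 -0.1 -0.4] op 0.01 -> [-0.75  0.16  2.8 ] 0
pos [ 0.5834 -0.1811  0.1966] yaw 0.58 t 7.7667 F [ 0.3 -0.1 -0.4] op 0.01 -> [-1.2   0.16  3.64] 0
pos [ 0.5834 -0.1811  0.1966] yaw 0.58 t 7.7667 F [ 0.3 -0.1 -0.4] op 0.01 -> [-1.53  0.16  4.53] 0
pos [ 0.5834 -0.1811  0.1966] yaw 0.58 t 7.7667 F [ 0.3 -0.1 -0.4] op 0.01 -> [-1.73  0.16  5.46] 0
pos [ 0.5834 -0.1811  0.1966] yaw 0.58 t 7.7667 F [ 0.3 -0.1 -0.4] op 0.01 -> [-1.8   0.16  6.41] 0
```

View pics/z5.png

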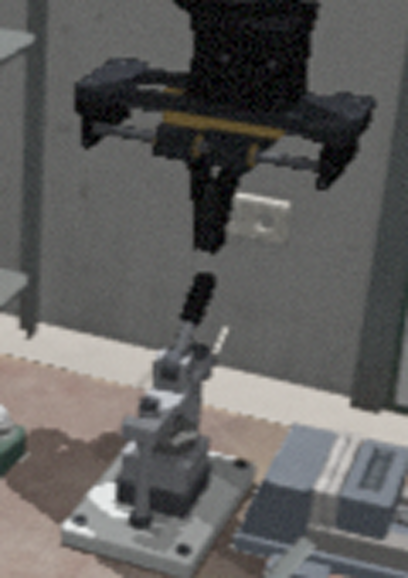

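The fingertip (210,248) is just above the grip's end (205,275). I'll press along the arc.

Emit:
{"api": "move_arm", "payload": {
  "linear": [
    [-0.1,0.15,1],
    [-0.2,0.15,1.8],
    [-0.3,0.15,2.2],
    [-0.6,0.15,2.6],
    [-0.85,0.15,3.0],
    [-1.05,0.15,3.4],
    [-1.25,0.15,3.8],
    [-1.4,0.15,4.2]
  ],
  "angular": [
    [0,0,0],
    [0,0,0],
    [0,0,0],
    [0,0,0],
    [0,0,0],
    [0,0,0],
    [0,0,0],
    [0,0,0]
  ],
  "fingers": [1,1,1,1,1,1,1,1]
}}

```text
time_s: 8.43
position: [0.5853, -0.1963, 0.1548]
tcp_rot: [[-0.01, 1.0, -0.002], [1.0, 0.01, -0.001], [-0.001, -0.002, -1.0]]
force: [-1.3, -4.1, 3.3]
opening: 0.005
```

```bash
python3 - <<'E'
from h import *
for q in (.4,.5,.6,.7):
    a=.7-q; to([.585,-.131-.068*np.cos(a),.124+.068*np.sin(a)+.0085],0)
E
```

```text
pos [ 0.5853 -0.1963  0.1548] yaw 0.57 t 8.4333 F [-1.3 -4.1  3.3] op 0.0 -> [ 0.03 -0.02  0.22] [-0.002  0.001  0.01 ]
pos [ 0.5853 -0.1963  0.1548] yaw 0.57 t 8.4333 F [-1.3 -4.1  3.3] op 0.0 -> [-0.14 -0.03  0.88] [-0.002  0.001  0.01 ]
pos [ 0.5853 -0.1963  0.1548] yaw 0.57 t 8.4333 F [-1.3 -4.1  3.3] op 0.0 -> [-0.24 -0.03  1.55] [-0.002  0.001  0.01 ]
pos [ 0.5853 -0.1963  0.1548] yaw 0.57 t 8.4333 F [-1.3 -4.1  3.3] op 0.0 -> [-0.27 -0.02  2.23] [-0.002  0.001  0.01 ]
```

```bash
python3 - <<'E'
from h import *
b=snap('side','s2.png')
B=cv2.resize(b['color'][80:210,270:370,::-1],None,fx=4.5,fy=4.5,interpolation=cv2.INTER_CUBIC)
cv2.imwrite('pics/z6.png',B)
E
```

```text
(no output)
```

View pics/z6.png

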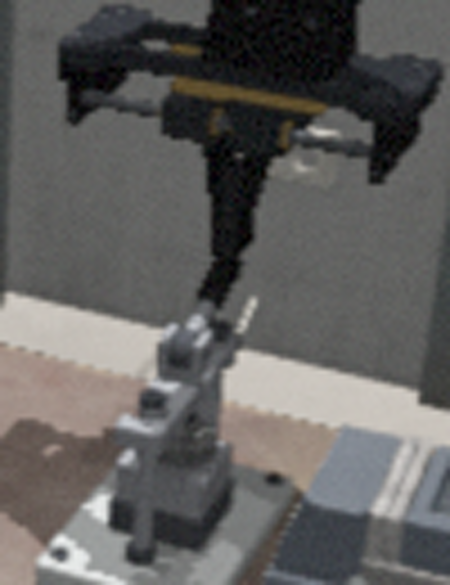

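The lever is partly down, with the fingertip on the grip's end. The −y force fits friction from the end rolling under the finger. I'll continue along the arc with slightly more outward travel.

Emit:
{"api": "move_arm", "payload": {
  "linear": [
    [-0.15,0,0.4],
    [-0.25,0,0.8],
    [-0.35,0,1.2],
    [-0.4,0,1.6],
    [-0.45,0,2.0],
    [-0.5,0,2.2]
  ],
  "angular": [
    [0,0,0],
    [0,0,0],
    [0,0,0],
    [0,0,0],
    [0,0,0],
    [0,0,0]
  ],
  "fingers": [1,1,1,1,1,1]
}}

```text
time_s: 8.98
position: [0.5859, -0.2018, 0.1322]
tcp_rot: [[-0.01, 1.0, -0.001], [1.0, 0.01, -0.001], [-0.001, -0.001, -1.0]]
force: [-2.6, 0.6, 14.6]
opening: 0.001
```

Emit:
{"api": "move_arm", "payload": {
  "linear": [
    [0,0,0.1],
    [0,0,0.3],
    [0,0,0.3]
  ],
  "angular": [
    [0,0,0],
    [0,0,0],
    [0,0,0]
  ],
  "fingers": [1,1,1]
}}

```text
time_s: 9.23
position: [0.5861, -0.2019, 0.1319]
tcp_rot: [[-0.01, 1.0, 0.0], [1.0, 0.01, -0.002], [-0.002, -0.0, -1.0]]
force: [-4.8, 0.6, 17.9]
opening: 0.008
```

Emit:
{"api": "move_arm", "payload": {
  "linear": [
    [0,0,0.3],
    [0,0,0.6],
    [0,0,0.6],
    [0,0,0.6]
  ],
  "angular": [
    [0,0,0],
    [0,0,0],
    [0,0,0],
    [0,0,0]
  ],
  "fingers": [1,1,1,1]
}}

```text
time_s: 9.57
position: [0.5862, -0.2019, 0.1313]
tcp_rot: [[-0.011, 1.0, 0.002], [1.0, 0.011, -0.003], [-0.003, 0.002, -1.0]]
force: [-8.3, 1.5, 31.1]
opening: 0.003
```

Emit:
{"api": "move_arm", "payload": {
  "linear": [
    [0,0,-2],
    [0,0,-5],
    [0,0,-9],
    [0,0,-13],
    [-4,-2,-17],
    [-8,-4,-17],
    [-12,-6,-17],
    [-16,-8,-17],
    [-20,-10,-17],
    [-20,-10,-17]
  ],
  "angular": [
    [0,0,0],
    [0,0,0],
    [0,0,0],
    [0,0,0],
    [0,0,0],
    [0,0,0],
    [0,0,0],
    [0,0,0],
    [0,0,0],
    [0,0,0]
  ],
  "fingers": [1,1,1,1,1,1,1,1,1,1]
}}

```text
time_s: 10.4
position: [0.4863, -0.4048, 0.3007]
tcp_rot: [[-0.009, 1.0, 0.001], [1.0, 0.009, -0.002], [-0.002, 0.001, -1.0]]
force: [0.3, -0.7, -0.4]
opening: 0.004
```

```bash
python3 - <<'E'
from h import *
a=snap('top','t2.png');b=snap('side','s3.png')
A=cv2.resize(a['color'][180:260,270:370,::-1],None,fx=4,fy=4,interpolation=cv2.INTER_CUBIC)
B=cv2.resize(b['color'][120:265,220:355,::-1],None,fx=2.9,fy=2.9,interpolation=cv2.INTER_CUBIC)
C=np.zeros((430,800,3),np.uint8);C[:320,:400]=A;h,w=B.shape[:2];C[:h,400:400+w]=B;cv2.imwrite('pics/z7.png',C)
t=load('t0.png')
d=cv2.absdiff(t['color'],a['color'])[145:245,150:240].max(2);print('bystander diff',d.max(),(d>40).sum())
E
```

```text
bystander diff 12 0
```

View pics/z7.png

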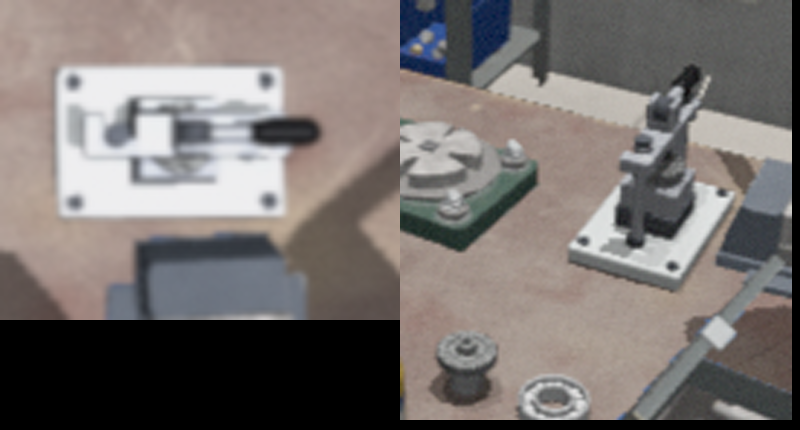

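The strap is square on the fixture with the nut in its notch. The lever lies along the strap with the grip's end at top crop (318,132), and the hand is clear. I'll do a last numeric check and hand in.

```bash
python3 - <<'E'
from h import *
c=load('t2.png');print(onz(c,270+320/4,180+131/4,.124), 'expect y about -.2075')
s=read_state();print(s['time_s'],s['force'].round(1));print(hand_in())
E
```

```text
[ 0.5845502  -0.20769894  0.124     ] expect y about -.2075
10.5 [-0.4  0.3 -0.1]
the job is handed in; nothing more can be done
None
```

The clamp is closed on the pinion and the job is handed in at 10.5 s of robot time.

I swung the strap home with the outside of the closed fingers until it stalled on its stop. The wrist view then showed the nut in the notch and the bar square to the plate. Only after that did I press the cam lever down along its arc, until it stopped with the fingertip at 131 mm and 31 N. Then I lifted the hand clear.

**Last checks:**
- **Lever:** the grip's end was at y = -0.2077 m, against -0.2075 m expected with the lever level.
- **Loose pinion, bearing and oil bottle:** the before and after top views showed no change there.
- **Hand:** it is about 0.2 m from the fixture, with the force reading near zero.

**Disagreement:** the fingertips proved about 10 mm thick to a side, where I had worked from 15 mm, so the strap stopped about 7 mm later than I had planned.

**Not seen directly:** the foot bearing on the pinion is hidden under the strap. I infer it from the lever being at its stop.

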